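# Index the sample wheel of a spectrometer to its next hole

## Robot

A 6-joint arm with a two-finger parallel gripper is mounted at the origin on the work surface. World frame = base frame: x ahead of the robot, y to its left, z up, the work surface at z = 0. Lengths are in m, angles in degrees, forces in N, time in s.
With the tool pointing down it reaches from about 0.325 to 1 m from the base axis. Payload 5.1 kg.
Tool frame: the origin (TCP) lies at the very end of the fingers, on their centre line; the grasp point (between the pads) lies 19 mm behind it (grasp_offset is the distance from the TCP to the grasp point, in m); z points along the fingers, y is the direction in which the jaws open and shut (so a half turn about z gives the same grasp; the last joint's range is limited). The gripper opens to 85 mm and grips with 20 to 120 N. Pads are 22 mm wide; open, the fingers measure 114 mm over their backs; the gripper's body (76 mm by 85 mm) begins 54 mm behind the grasp point. The pads swing forward as they close: fully open they stand 13 mm farther back than shut.
Start: joints at [69.064, 7.093, 94.555, -0, 78.352, -4.733], TCP at [0.181, 0.624, 0.231] pointing down, gripper open.
Joint ranges: [-149.61, 149.61], [-58.7, 133.49], [1.44, 155.28], [-77.14, 257.14], [18.33, 153.61], [-166.67, 166.67]. Speed limits (degrees/s): [147.25, 147.25, 180, 180, 180, 180].

## Interface

Orientations are given as [roll, pitch, yaw] about the fixed x, y, z axes, in that order (R = Rz(yaw) Ry(pitch) Rx(roll)).
In Python, from workcell import * gives the robot as it stands.
- The arm moves only by the shell command python3 -m pendant 'ROWS' [OPENING] [FORCE]. ROWS is JSON, one flat list of numbers, 6 for each row, row after row: the shift along the tool's x, y, z in m, then the turn, a rotation vector about the tool's x, y, z in degrees. A call has 1 to 12 rows; each row shifts and turns the commanded pose from where the row before left it, along the tool's axes as they then stand; what a row does not reach is not made up. A row lasts 1/10 s, in which the tool goes at most 50 mm and 8.59 degrees, less where a joint would pass 70% of its speed; a pose out of reach is approached as far as the arm can. A call is refused whole if a number of a shift passes 0.05 or a number of a turn 8.59, either way. A call with a gripper value outside its range is refused whole. OPENING is the finger opening in m, from 0 to 0.0854, set as the call begins (- or left out, the last holds). The fingers move at their own pace and stop on an object; FORCE is the grip in N (left out, the last holds). Time passes only in rows, so rows that do not move let the fingers close. It gives the time, the measured TCP pose, the force and the opening at its end, in the units of the state.
- get_state(): the state, without advancing time (a new reading comes with each control period).
- camera(name): name is "scene" or "top" or "wrist"; returns a dict with "pixels" (420x560x3 uint8, blue, green, red), "depth" (420x560 float32, m along the optical axis (not along the pixel's ray), 0 where there is no reading), "fx", "fy", "cx", "cy" (pixels), "R" (3x3) and "t" (3): a world point X has camera coordinates R X + t. Camera axes: x right, y down, z forward; pixel columns grow to the right and rows downward; lengths in m; the calibration is good to about 2 mm. The wrist camera is an equidistant fisheye: a pixel r from the principal point sees the ray r / f radians off the axis. A picture is of the moment at which its call begins.
- sign_off(): hands the job in, once; it reports no verdict.
Trained networks look in the newest picture that a camera, given by its name, has taken for a name from the list of things; names that differ only in an ending like _2 or _b are one class to them, and where a whole thing is asked for, a point or a joint stands for the part that bears it (a point fixed in the world has none). Each returns a list of dicts, best first, with "score" (0 to 1); they miss things now and then, are a little off and sometimes report something else, mostly with a low value. They report only what shows in the picture. A call takes as long as a camera call.
- outline_of(camera, target): "pixels" (420x560 bool, what is visible of it) and "point" ([column, row] in pixels, amid what is visible of it).
The state is a dict: "time_s": time; "joint_positions": joint angles; "qd": joint speeds; "effort": joint torques, N m; "tool_pos": TCP position; "tcp_rot": TCP orientation; "wrist_force": force on the tool from outside, world axes, zero at the start; "ft_torque": the same for the moment, N m; "finger_gap": finger opening in m.
Only numpy, scipy, OpenCV 4.12 (cv2) and the standard library are available. Lean on these libraries where they do the work, as an engineer would, in place of code of your own. Each camera call takes 0.05 s, during which the arm holds its last target. There are 200 camera calls.

## Task

Bring the sample wheel round to its next station: draw its spring pin up by the knob on the wheel's rim, turn the wheel anticlockwise (seen from above), and let the pin drop fully home into the next hole, not the one after it. That hole was clamped by eye, so let the pin ride on the steel ring and feel for it; never lean hard on the pin sideways, in either hole. Leave the knob free and the other things on the bench where they are.

Things in the scene. Friction and masses are not known exactly. Their poses are not given: they have to be found in the camera images.
- wheel_axis (a point): Point on the vertical axis of the sample wheel, at the top of its dark hub, 84 mm above the table. The wheel is an aluminium disc, 180 mm across, top 72 mm above the table, with eight flat steel sample holders on it, 5 mm high.
- indexer: Fixed base: 300 x 300 x 12 mm plate (origin under its centre, on the wheel's axis), placed and turned (up to 0.4 rad) differently each time. It bears the flat steel index ring, its top 50 mm above the table, 198 to 262 mm across, under the wheel's lug. A grey optics head, up to 147 mm above the table, stands over the wheel's far side, clear of the knob's path.
- knob_centre (a point): Centre of the pin's knob: round, upright, black, 26 mm across, 30 mm high, 110 mm above the table when home, 115 mm from the wheel's axis. It stands on a lug of the wheel (lug top at 72 mm; a collar 20 mm across up to 82 mm) on the robot's side. It slides straight up and down with the pin, goes round with the wheel, does not turn by itself. x axis: outward from the wheel's axis.
- index_pin (a joint): Height of the spring pin in m: 0 = fully home in a hole, positive = drawn up, stop at 0.014. It goes 8 mm into a hole: it reads 0.008 standing on the ring and must be drawn past 0.009 to clear. A spring presses it down with 4 N at home, 0.4 N more per mm (8.4 N at 11 mm). Let go, it moves down by itself; it drops into a hole only if free to slide.
- sample_wheel (a joint): Turn of the wheel in rad, + anticlockwise from above; starts at 0, the first hole. The next hole lies anywhere from 0.60 to 0.95 (differs each time, not measured), the one after 0.70 beyond that; stop at 1.80. Holes are 11 mm long: 1.5 mm play either way. The wheel stays where left; the knob needs 2 to 4 N sideways with the pin riding on the ring. Ridden faster than about 40 mm/s the pin can skip a hole.
- pin_nose: Steel nose of the spring pin, 8 mm across with a round end, below the knob and inside the lug; origin on the pin's axis, at table height when the pin is home. More than 30 N between it and the ring or the side of a hole spoils them.
- jar: Closed jar, 48 mm across, 62 mm high, standing on the table beside the base plate, on the +y side; origin under its centre. Not to be disturbed.
- centring_ring: Aluminium ring, 40 mm across, 8 mm high, lying on the base plate's far left corner; origin under its centre. Not to be disturbed.
- blank_flange: Steel disc flange, 40 mm across, 9 mm high, lying on the base plate's near right corner; origin under its centre. Not to be disturbed.
- wrench: Steel wrench lying on the table beside the base plate, on the -y side. Not to be disturbed.
- pellet_die: Stepped steel die, 52 mm across, 66 mm high, on the table to the left; origin under its centre. Not to be disturbed.
- mortar: White ceramic bowl, 72 mm across, 36 mm high, on the table to the right; origin under its centre. Not to be disturbed.
- screwdriver: Screwdriver lying on the table to the right. Not to be disturbed.

How it is judged (in metres and radians):
On the way, in this order (a step that is already met when the one before it is completed fails the run):
1. the pin is drawn clear of the first hole (value of joint index_pin above 0.007 m and value of joint sample_wheel below 0.2 rad), for 0.1 s.
2. the wheel is turned on with the pin out (value of joint index_pin above 0.005 m and value of joint sample_wheel above 0.3 rad), for 0.1 s.
3. the pin has dropped home in the next hole (value of joint index_pin below 0.002 m and value of joint sample_wheel between 0.5 and 1.1 rad), for 0.2 s.
At the end, for the whole second after the job is handed in: The pin stands fully home (within 2 mm) in the next hole, the wheel turned anticlockwise by 0.5 to 1.1 rad from the first hole and at rest (all of step 3 and velocity of joint sample_wheel between -0.05 and 0.05 rad/s); the robot touches nothing.
It fails at once if the pin is pressed with more than 30 N against the ring or a side of a hole (contact force between pin_nose and anything else above 30 N).
It fails at once if another thing on the bench is moved by more than 30 mm (distance of any of jar, centring_ring, blank_flange, wrench, pellet_die, mortar, screwdriver from where it was at the start of the episode above 0.03 m).
It also fails if it takes over 48 s, if anything falls off the work surface, if the arm or the gripper's body presses on something with over 40 N, if the wrist force passes 120 N, or if a joint passes its speed limit or range.

## Working session

There is one attempt and no reset: what is moved stays moved. The work goes in short steps, Python scripts to look and compute and a shell command to move; the robot and the scene stay as the last step left them, time stands still between calls to the robot, and variables do not carry over. Pictures are saved under pics/ and viewed, about 8 in all and at most 12, crops included, and the job is handed in when it is done.

```bash
mkdir -p pics; ls; cat > h.py <<'E'
from workcell import *
import numpy as np, cv2
def world(c,u,v,d):
    p=np.array([(u-c["cx"])/c["fx"]*d,(v-c["cy"])/c["fy"]*d,d]); return c["R"].T@(p-c["t"])
def cloud(c,m):
    v,u=np.nonzero(m&(c["depth"]>0)); d=c["depth"][v,u]
    P=np.stack([(u-c["cx"])/c["fx"]*d,(v-c["cy"])/c["fy"]*d,d],1); return (P-c["t"])@c["R"]
E
python3 - <<'E'
from h import *
s=get_state();print(s)
for n in("scene","top"):
    c=camera(n);cv2.imwrite(f"pics/{n}0.png",c["pixels"])
    for t in("knob_centre","wheel_axis"):
        for o in outline_of(n,t)[:2]:
            P=cloud(c,o["pixels"]); print(n,t,round(o["score"],2),o["point"],len(P),np.median(P,0).round(4),np.percentile(P,2,axis=0).round(3),np.percentile(P,98,axis=0).round(3))
E
```

```text
pics
{'time_s': 0.0, 'joint_positions': array([ 6.90637072e+01,  7.13656074e+00,  9.46315559e+01,  2.07509860e-04,
        7.83518262e+01, -4.73307526e+00]), 'qd': array([ 0.07035361, -0.04854917, -0.11647272, -0.01211178, -0.00529141,
        0.0461464 ]), 'effort': array([ 5.34185183e-04, -4.23625946e+01, -3.65441322e+01, -8.25989900e-05,
        7.30749947e-03, -4.58829177e-06]), 'tool_pos': array([0.18119903, 0.62361723, 0.23004446]), 'tcp_rot': array([-1.79880483e+02, -1.00993907e-02,  1.63796730e+02]), 'wrist_force': array([0.7448915 , 0.13095951, 0.32077296]), 'ft_torque': array([0.01423505, 0.00798999, 0.03643665]), 'finger_gap': 0.0849730101867882}
scene knob_centre 0.57 [303.2, 200.8] 63 [0.5203 0.0526 0.1153] [0.506 0.044 0.08 ] [0.528 0.069 0.125]
scene wheel_axis 0.61 [311.4, 231.1] 1399 [0.6201 0.0241 0.0725] [ 0.512 -0.048  0.063] [0.713 0.099 0.12 ]
scene wheel_axis 0.28 [283.3, 287.0] 237 [ 0.7312 -0.171   0.0055] [ 0.64  -0.211 -0.002] [ 0.794 -0.132  0.011]
top wheel_axis 0.91 [241.6, 171.6] 3287 [0.6155 0.0385 0.0736] [ 0.506 -0.043  0.068] [0.697 0.116 0.123]
```

```bash
python3 - <<'E'
import cv2,numpy as np
a=cv2.imread("pics/scene0.png");b=cv2.imread("pics/top0.png")
cv2.imwrite("pics/t.png",cv2.resize(b[60:290,100:400],None,fx=2.6,fy=2.6,interpolation=3))
E
```

```text
(no output)
```

View pics/t.png

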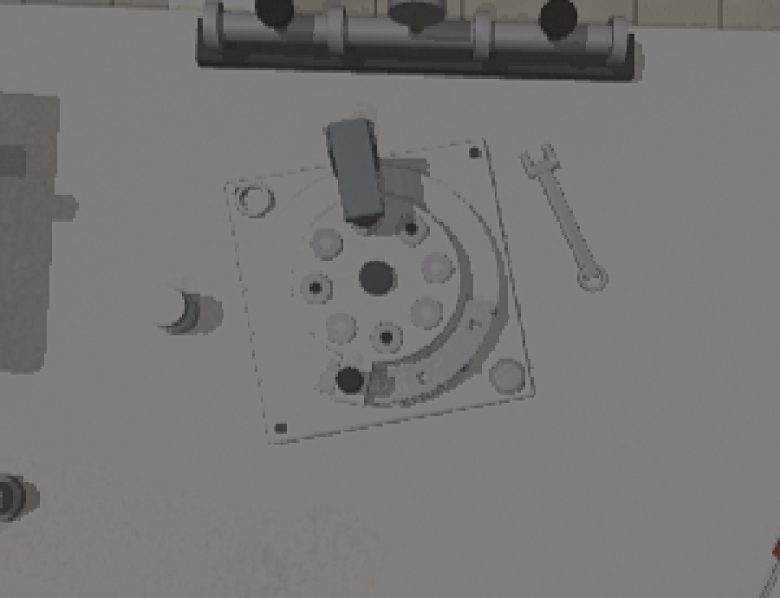

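View pics/scene0.png

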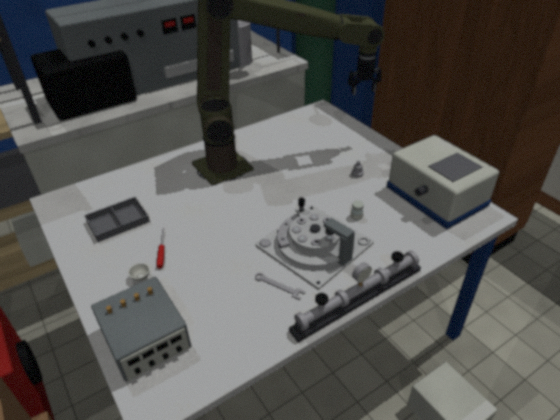

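The top view shows the hub at about pixel (245,167) and the knob at (235,206). Two ring slots are visible at about (262,205) and (283,184).

```bash
cat >> h.py <<'E'
def ray(c,u,v,z):
    a=c["R"].T@np.array([(u-c["cx"])/c["fx"],(v-c["cy"])/c["fy"],1]); o=-c["R"].T@c["t"]; return o+a*(z-o[2])/a[2]
E
python3 - <<'E'
from h import *
c=camera("top");g=c["pixels"].max(2)
def dark(u,v,z,w=10):
    m=np.zeros(g.shape,np.uint8);m[v-w:v+w+1,u-w:u+w+1]=g[v-w:v+w+1,u-w:u+w+1]<75
    n,l,st,ce=cv2.connectedComponentsWithStats(m); i=l[v,u]; print(st[i],ce[i],np.median(c["depth"][l==i]))
    return ray(c,*ce[i],z)
h=dark(245,167,.084);k=dark(235,206,.125)
s1=ray(c,100+421/2.6,60+377/2.6,.05);s2=ray(c,100+475/2.6,60+323/2.6,.05)
print(c["fx"],-c["R"].T@c["t"])
an=lambda p:np.arctan2(*(p-h)[1::-1])
for p in(h,k,s1,s2):print(p.round(4),np.hypot(*(p-h)[:2]).round(4),(an(p)-an(k))%6.283)
print(np.degrees(an(k)))
m=np.zeros(g.shape,bool);m[196:217,225:245]=1
P=cloud(c,m);P=P[P[:,2]>.105];print(len(P),P.mean(0),P.min(0),P.max(0))
w=cv2.resize(g[150:220,220:300],None,fx=9,fy=8,interpolation=2);cv2.imwrite("pics/z.png",cv2.normalize(w,None,0,255,32))
E
```

```text
[238 160  13  13 133] [244.35338346 166.33834586] 1.0441595
[229 201  11  10  82] [234.13414634 205.7804878 ] 0.9929989
381.16863967729967 [ 0.43024404 -0.01084404  1.1169796 ]
[0.6246 0.0358 0.084 ] 0.0 3.3318619857728096
[0.5121 0.0575 0.125 ] 0.1146 0.0
[ 0.5225 -0.0151  0.05  ] 0.1141 0.6529495394018117
[ 0.5829 -0.0723  0.05  ] 0.1159 1.3930984567397493
169.08775297583674
79 [0.51174839 0.05803627 0.12465853] [0.49981159 0.04586159 0.10657629] [0.52474813 0.07105687 0.13123552]
```

View pics/z.png

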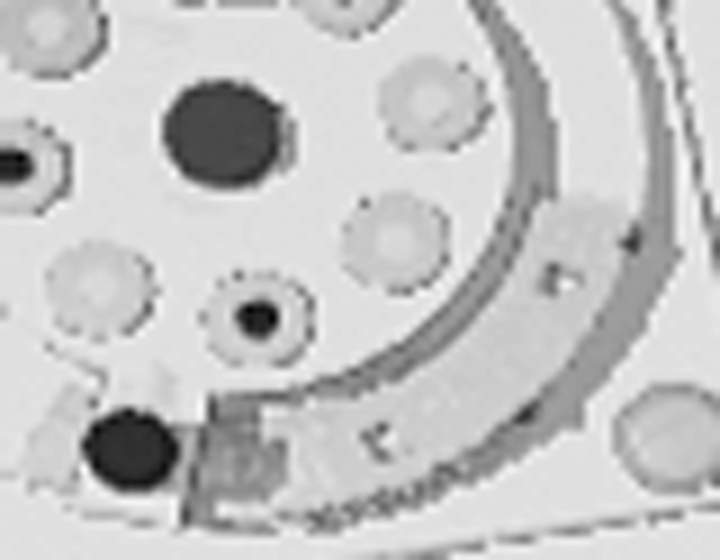

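The zoomed crop shows the knob, the hub and two ring slots. The near slot is at about (262.4,205), roughly 0.65 rad on. I'll go above the knob with the jaws along the radius (yaw about 79).

```bash
python3 -m pendant '[-0.034,-0.0322,0.003,0,0,0,-0.034,-0.0322,0.003,0,0,0,-0.034,-0.0322,0.003,0,0,0,-0.034,-0.0322,0.003,0,0,0,-0.034,-0.0322,0.003,0,0,0,-0.034,-0.0322,0.003,0,0,0,-0.034,-0.0322,0.003,0,0,0,-0.034,-0.0322,0.003,0,0,0,-0.034,-0.0322,0.003,0,0,0,-0.034,-0.0322,0.003,0,0,0,-0.034,-0.0322,0.003,0,0,0,-0.034,-0.0322,0.003,0,0,0]' 0.06 30
python3 -m pendant '[-0.034,-0.0322,0.002,0,0,0,-0.034,-0.0322,0.002,0,0,0,0,0,0,0,0,8.47,0,0,0,0,0,8.47,0,0,0,0,0,8.47,0,0,0,0,0,8.47,0,0,0,0,0,8.47,0,0,0,0,0,8.47,0,0,0,0,0,8.47,0,0,0,0,0,8.47,0,0,0,0,0,8.47,0,0,0,0,0,8.47]'
cat >> h.py <<'E'
def wcloud(c):
    v,u=np.mgrid[:420,:560]; x=u-c["cx"];y=v-c["cy"];r=np.hypot(x,y)+1e-9;th=r/c["fx"]
    d=c["depth"]; t=np.tan(np.clip(th,0,1.4))
    P=np.stack([x/r*t*d,y/r*t*d,d],2); W=(P-c["t"])@c["R"]; W[(d<=0)|(th>1.3)]=np.nan; return W
E
python3 - <<'E'
from h import *
s=get_state();print(s["time_s"],s["tool_pos"],s["tcp_rot"],s["wrist_force"])
c=camera("wrist");W=wcloud(c);cv2.imwrite("pics/w1.png",c["pixels"]);np.save("w1.npy",W)
k=(np.hypot(W[...,0]-.512,W[...,1]-.0575)<.03)&(W[...,2]>.118)&(W[...,2]<.135)&(c["pixels"].max(2)<110)
P=W[k];print(len(P),np.median(P,0),P.min(0),P.max(0),np.median(np.argwhere(k),0))
for o in outline_of("wrist","knob_centre")[:2]:
    Q=W[o["pixels"]];Q=Q[Q[:,2]>.118];print(o["score"],o["point"],len(Q),np.nanmedian(Q,0),(np.nanmax(Q,0)+np.nanmin(Q,0))/2)
E
```

```text
time_s: 1.55
tool_pos: [0.4661, 0.1374, 0.1956]
tcp_rot: [180.0, 0.1, 163.8]
wrist_force: [0.7, 1.2, -1.0]
finger_gap: 0.0602
time_s: 2.75
tool_pos: [0.5127, 0.0584, 0.1914]
tcp_rot: [180.0, -0.0, 78.7]
wrist_force: [-0.0, 0.1, -0.1]
finger_gap: 0.06
2.75 [0.51267357 0.05844439 0.19140698] [ 1.79992170e+02 -1.09753762e-03  7.87481096e+01] [-0.00683128  0.06473258 -0.0596485 ]
1053 [0.51180366 0.06075875 0.12481541] [0.49882098 0.04641397 0.11802007] [0.5240415  0.07206348 0.12712888] [226. 288.]
0.83 [287.0, 225.2] 1044 [0.5117819  0.06079451 0.12482152] [0.51162308 0.05923872 0.12257447]
```

View pics/w1.png

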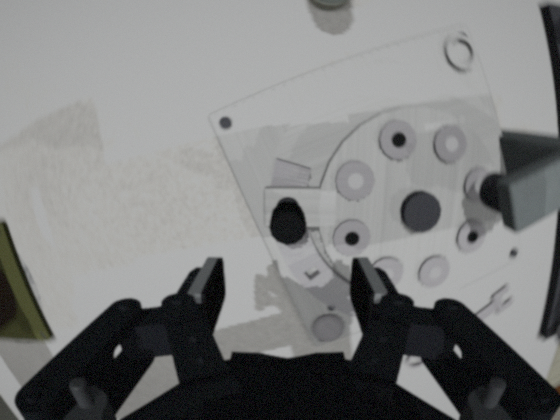

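The wrist view shows the knob at about (288,222), centred laterally between the fingers. I'll descend and grip.

```bash
python3 -m pendant '[0,0,0.03,0,0,0,0,0,0.03,0,0,0,0,0,0.02,0,0,0,0,0,0.014,0,0,0,0,0,0.007,0,0,0,0,0,0,0,0,0]' 0.05 30
python3 -m pendant '[0,0,0,0,0,0,0,0,0,0,0,0,0,0,0,0,0,0,0,0,0,0,0,0,0,0,0,0,0,0,0,0,0,0,0,0]' 0.02 30
```

```text
time_s: 3.45
tool_pos: [0.5124, 0.0584, 0.0898]
tcp_rot: [-179.9, 0.0, 79.2]
wrist_force: [-1.0, 0.2, -0.5]
finger_gap: 0.05
time_s: 4.05
tool_pos: [0.513, 0.0586, 0.0919]
tcp_rot: [180.0, -0.0, 79.1]
wrist_force: [-4.1, 1.1, 6.0]
finger_gap: 0.0253
```

```bash
python3 -m pendant '[0,0,-0.004,0,0,0,0,0,-0.004,0,0,0,0,0,-0.004,0,0,0,0,0,-0.002,0,0,0,0,0,0,0,0,0]'; python3 -m pendant '[0,0,0,0,0,0]'
```

```text
time_s: 4.55
tool_pos: [0.5127, 0.0584, 0.104]
tcp_rot: [180.0, -0.0, 79.1]
wrist_force: [4.8, 1.2, -9.9]
finger_gap: 0.025
time_s: 4.65
tool_pos: [0.5127, 0.0584, 0.1039]
tcp_rot: [180.0, -0.0, 79.1]
wrist_force: [4.7, -0.2, -9.8]
finger_gap: 0.0254
```

Pin drawn about 12 mm. Next I'll turn about 0.4 rad along the arc.

```bash
python3 -m pendant '[-0.0023,0,0,0,0,-1.15,-0.0046,0.0001,0,0,0,-2.29]' && python3 -m pendant '[-0.00575,0.00014,0,0,0,-2.865,-0.00575,0.00014,0,0,0,-2.865,-0.00575,0.00014,0,0,0,-2.865,-0.00575,0.00014,0,0,0,-2.865,-0.00575,0.00014,0,0,0,-2.865,-0.00575,0.00014,0,0,0,-2.865,-0.0046,0.0001,0,0,0,-2.29,0,0,0,0,0,0]'
```

```text
time_s: 4.85
tool_pos: [0.5116, 0.0516, 0.1041]
tcp_rot: [-180.0, -0.0, 82.7]
wrist_force: [4.8, 1.2, -9.5]
finger_gap: 0.0252
time_s: 5.65
tool_pos: [0.5129, 0.0124, 0.104]
tcp_rot: [-180.0, -0.0, 102.0]
wrist_force: [4.3, 1.3, -10.1]
finger_gap: 0.0254
```

```bash
python3 -m pendant '[0,0,0.003,0,0,0,0,0,0.002,0,0,0,0,0,0,0,0,0]'; python3 -m pendant '[0,0,0,0,0,0,0,0,0,0,0,0,0,0,0,0,0,0]' 0.06; python3 -m pendant '[0,0,0,0,0,0,0,0,0,0,0,8.18,0,0,0,0,0,8.18,0,0,0,0,0,8.18,0,0,0,0,0,8.18,0,0,0,0,0,8.18,0,0,0,0,0,8.18,0,0,0,0,0,8.18,0,0,0,0,0,8.18,0,0,0,0,0,8.18,0,0,0,0,0,8.18,0,0,0,0,0,8.18]'; python3 -m pendant '[0,0,0,0,0,0,0,0,0,0,0,0,0,0,0,0,0,0,0,0,0,0,0,0]' 0.034
cat > k.py <<'E'
from h import *
s=get_state();p=s["tool_pos"];c=camera("wrist");W=wcloud(c)
m=(np.hypot(W[...,0]-p[0],W[...,1]-p[1])<.024)&(W[...,2]>.108)&(W[...,2]<.143)&(c["pixels"].max(2)<110)
o=outline_of("wrist","knob_centre");o=[q for q in o if q["score"]>.4]
print(s["time_s"],p.round(4),s["tcp_rot"][2].round(1),s["wrist_force"].round(1),len(W[m]))
if o:
    Q=W[o[0]["pixels"]];Q=Q[Q[:,2]>.105];t=np.nanpercentile(Q[:,2],85);T=Q[Q[:,2]>t-.006]
    q=(np.nanmax(T,0)+np.nanmin(T,0))/2;print(o[0]["score"],o[0]["point"],len(Q),"top z",t.round(4),np.nanmedian(Q[:,2]).round(4),"ctr",q.round(4),"wheel",(np.arctan2(q[1]-.0358,q[0]-.6246)-np.radians(168.8))%6.2832)
import sys
if len(sys.argv)>1:cv2.imwrite(f"pics/{sys.argv[1]}.png",c["pixels"])
E
python3 k.py w2
```

```text
time_s: 5.95
tool_pos: [0.513, 0.0127, 0.0997]
tcp_rot: [-180.0, 0.0, 102.0]
wrist_force: [-0.2, -0.6, -4.8]
finger_gap: 0.0248
time_s: 6.25
tool_pos: [0.5137, 0.0127, 0.1003]
tcp_rot: [179.9, 0.0, 102.0]
wrist_force: [0.6, 0.4, -0.6]
finger_gap: 0.0599
time_s: 7.45
tool_pos: [0.5132, 0.0127, 0.0996]
tcp_rot: [180.0, -0.0, 11.7]
wrist_force: [-1.2, -0.4, 0.5]
finger_gap: 0.06
time_s: 7.85
tool_pos: [0.5131, 0.0128, 0.0994]
tcp_rot: [180.0, -0.0, 12.1]
wrist_force: [-1.1, 0.4, 1.2]
finger_gap: 0.0338
7.85 [0.5131 0.0128 0.0994] 12.1 [-1.1  0.4  1.2] 6047
0.57 [288.4, 293.0] 3923 top z 0.133 0.132 ctr [0.5131 0.0132 0.1307] wheel 0.3952858770498464
```

View pics/w2.png

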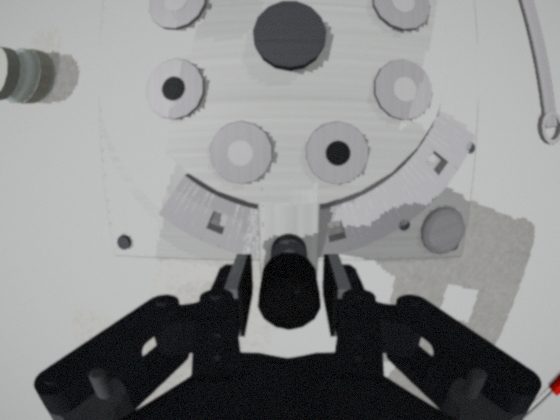

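The wrist view shows the knob at (290,290) between the jaws, riding on the ring (top z about 0.132). The holes are at (216,222), (337,232) and (437,160). I'll measure their angles.

```bash
python3 - <<'E'
from h import *
c=camera("wrist")
def fr(u,v,z):
    x,y=u-c["cx"],v-c["cy"];r=np.hypot(x,y);th=r/c["fx"]
    a=c["R"].T@np.array([x/r*np.sin(th),y/r*np.sin(th),np.cos(th)]);o=-c["R"].T@c["t"];return o+a*(z-o[2])/a[2]
h=fr(289,35,.084);print(h)
for u,v in((216,222),(337,232),(437,160)):
    p=fr(u,v,.05);q=p-[.6246,.0358,0];print(p.round(4),np.hypot(*q[:2]),(np.arctan2(q[1],q[0])-np.radians(168.8))%6.2832)
E
```

```text
[0.62291355 0.03670384 0.084     ]
[0.5114 0.0597 0.05  ] 0.1157226210201259 6.270814182049808
[ 0.5208 -0.0162  0.05  ] 0.11605960412170328 0.6600766681701655
[ 0.5806 -0.0688  0.05  ] 0.11344280852460668 1.3680397462638103
```

```bash
python3 -m pendant '[0,0.0023,0,0,0,-1.15,0,0.0023,0,0,0,-1.15,0,0.0023,0,0,0,-1.15,0,0.0023,0,0,0,-1.15,0,0.0023,0,0,0,-1.15,0,0.0023,0,0,0,-1.15,0.0001,0.0023,0,0,0,-1.15,0,0.0023,0,0,0,-1.15,0,0.0023,0,0,0,-1.15,0,0.0023,0,0,0,-1.15,0.0001,0.0023,0,0,0,-1.15]'; python3 k.py
```

```text
time_s: 9.1
tool_pos: [0.5206, -0.0102, 0.0991]
tcp_rot: [-179.8, 0.0, 24.8]
wrist_force: [-1.6, 5.8, 0.4]
finger_gap: 0.0339
9.1 [ 0.5206 -0.0102  0.0991] 24.8 [-1.6  5.8  0.4] 5903
0.84 [277.8, 292.5] 3853 top z 0.1328 0.1317 ctr [ 0.5185 -0.005   0.1306] wheel 0.5627318839405673
```

```bash
python3 -m pendant '[0,0.0012,0,0,0,-0.6,0,0.0012,0,0,0,-0.6,0,0.0012,0,0,0,-0.6,0,0.0012,0,0,0,-0.6]'; python3 k.py;  python3 -m pendant '[0,0.001,0,0,0,-0.5,0,0.001,0,0,0,-0.5]'; python3 k.py
```

```text
time_s: 9.6
tool_pos: [0.5232, -0.0161, 0.0993]
tcp_rot: [179.9, 0.0, 27.2]
wrist_force: [0.3, -1.2, -0.2]
finger_gap: 0.034
9.6 [ 0.5232 -0.0161  0.0993] 27.2 [ 0.3 -1.2 -0.2] 5417
0.55 [280.7, 285.0] 3244 top z 0.1254 0.1245 ctr [ 0.5208 -0.0123  0.1234] wheel 0.6292103872637842
time_s: 9.9
tool_pos: [0.5242, -0.0177, 0.0995]
tcp_rot: [180.0, -0.0, 28.1]
wrist_force: [-0.5, 0.5, -0.6]
finger_gap: 0.034
9.9 [ 0.5242 -0.0177  0.0995] 28.1 [-0.5  0.5 -0.6] 5367
0.66 [280.2, 286.3] 3245 top z 0.1255 0.1245 ctr [ 0.5214 -0.0135  0.1233] wheel 0.641271297279749
```

The pin dropped home: the knob's top fell from 0.133 to 0.1254 at a wheel angle of about 0.64. I'll back off, open and rise.

```bash
python3 -m pendant '[0,-0.002,0,0,0,0,0,-0.002,0,0,0,0,0,0,0,0,0,0]'; python3 -m pendant '[0,0,0,0,0,0,0,0,0,0,0,0,0,0,-0.005,0,0,0,0,0,-0.01,0,0,0,0,0,-0.02,0,0,0,0,0,-0.03,0,0,0,0,0,-0.03,0,0,0,0,0,0,0,0,0,0,0,0,0,0,0]' 0.05; sed -i 's/pixels"\]\];Q=Q\[Q\[:,2\]>.105/pixels"]];Q=Q[Q[:,2]>.112/' k.py; python3 k.py w3; cd pics; python3 - <<'E'
E
```

```text
time_s: 10.3
tool_pos: [0.5219, -0.0136, 0.0993]
tcp_rot: [-180.0, 0.0, 28.1]
wrist_force: [0.7, -0.8, 0.0]
finger_gap: 0.034
time_s: 11.2
tool_pos: [0.5229, -0.0139, 0.1961]
tcp_rot: [179.9, -0.1, 28.1]
wrist_force: [-0.4, 0.7, -0.6]
finger_gap: 0.0502
11.2 [ 0.5229 -0.0139  0.1961] 28.1 [-0.4  0.7 -0.6] 1099
0.74 [289.3, 223.7] 1074 top z 0.1256 0.1248 ctr [ 0.5213 -0.0135  0.1234] wheel 0.640931560062417
```

View pics/w3.png

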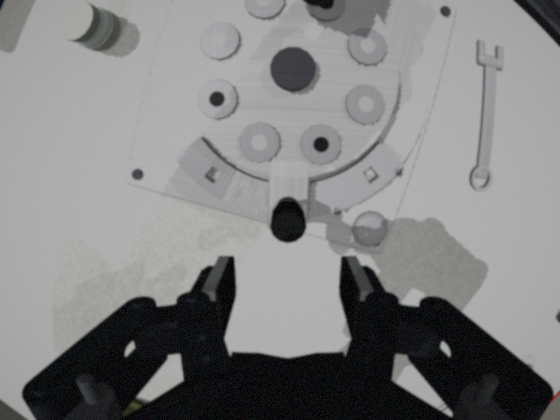

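The wrist view shows the free knob at (288,222), with the first hole open at (213,175) and the third at (371,174). The lug covers the next hole. The knob's top is at its home height (median 0.1248, as at the start), and the fingers are clear.

```bash
python3 -c "
from workcell import *
print(sign_off())"
```

```text
the job is handed in; nothing more can be done
None
```

The pin is home in the next hole, and I handed the job in at about 11 s of the 48 s allowed; no verdict was reported.

- **What I did:** I gripped the knob along the wheel's radius and drew the pin up about 12 mm. I turned the wheel about 0.4 rad anticlockwise, set the pin down on the ring and let go. I then pushed the knob round with one finger, first at about 23 mm/s and then in 1 mm steps, until the pin dropped in. After that I backed off, opened the gripper and rose clear.
- **Pin and wheel:** The last wrist-camera check put the knob's top at a median height of 0.1248 m, the same as at the start; riding on the ring it read 0.132 m. The camera put the wheel at about 0.64 rad. Beforehand I had estimated the hole at 0.65 to 0.66 rad, which is within the play and the camera error. The first and third holes both show open.
- **Forces:** Sideways wrist force while pushing read 6 N at most, and was near zero after the drop and after release. Forces were only read at the end of each move, so a brief peak in between would not show.
- **Bench:** I saw no sign that anything else moved. I did not measure the other things' positions at the end.

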